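Put the small culture dish on the colony counter and light it

ROBOT

A 6-joint arm with a two-finger parallel gripper is mounted at the origin on the work surface. World frame = base frame: x ahead of the robot, y to its left, z up, the work surface at z = 0. Lengths are in mm, angles in rad, forces in N, time in s.
With the tool pointing down it reaches from about 325 to 775 mm from the base axis. Payload 9.3 kg.
Tool frame: the origin (TCP) lies on the centre line of the jaws, within the pads' length; the fingertips stand 11 mm ahead of it and the grasp point (between the pads) lies 8 mm behind it (ctrl.nose_length is the distance from the TCP to the fingertips, in mm); z points along the fingers, y is the line along which they close (so a half turn about z gives the same grasp; the last joint's range is limited). The gripper opens to 85 mm and grips with 20 to 120 N. Pads are 22 mm wide; open, the fingers measure 114 mm over their backs; the gripper's body (76 mm by 85 mm) begins 54 mm behind the grasp point. The pads swing forward as they close: fully open they stand 13 mm farther back than shut.
Start: joints at [1.038, 0.259, 0.021, 1.334, 0, 1.418], TCP at [203.905, 510.803, 242.279] pointing down, gripper open.
Joint ranges: [-3.04, 3.04], [-0.91, 1.82], [-1.04, 1.36], [-1.92, 1.95], [-1.52, 1.45], [-3.14, 3.14]. Speed limits (rad/s): [2.22, 2.22, 2.79, 3.14, 3.14, 3.14].

INTERFACE

Orientations are given as a unit quaternion [w, x, y, z].
In Python, from workcell import ctrl, cams gives the robot as it stands.
- The arm moves only by the tool send_rows, never from a script. Its argument "series" is a list that holds one entry, the list of rows, each a list of 7 numbers: the turn, a rotation vector about the tool's x, y, z in degrees, then the shift along the tool's x, y, z in m, then the finger opening in m, from 0 to 0.0854. A call has 1 to 20 rows; each row shifts and turns the commanded pose from where the row before left it, along the tool's axes as they then stand; what a row does not reach is not made up. A row lasts 1/10 s, in which the tool goes at most 50 mm and 8.59 degrees, less where a joint would pass 70% of its speed; a pose out of reach is approached as far as the arm can. A call with a gripper value outside its range is refused whole. The fingers move at their own pace and stop on an object; the grip force is fixed at half the most. Time passes only in rows, so rows that do not move let the fingers close. It gives the time, the measured TCP pose, the force, the opening and the grip force at its end, in the units of the state.
- ctrl.sense(): the state, without advancing time (a new reading comes with each control period).
- cams.camera(name): name is "scene" or "side" or "wrist"; returns (picture, depth): 384x512x3 uint8, red, green, blue; 384x512 float32, mm along the optical axis (not along the pixel's ray), 0 where there is no reading.
- cams.camera_params(name): a dict with "camera_matrix" (3x3 intrinsics, pixels), "origin" and "attitude" of the camera in the world. Camera axes: x right, y down, z forward; pixel columns grow to the right and rows downward; lengths in mm; the calibration is good to about 2 mm. The wrist camera is an equidistant fisheye: a pixel r from the principal point sees the ray r / f radians off the axis. A picture is of the moment at which its call begins: read the wrist's pose just before it. camera_params takes no time and is no camera call; for the wrist camera it gives the pose at the moment of the call.
- ctrl.sign_off(): hands the job in; it is judged then, once.
The state is a dict: "time": time; "qpos": joint angles; "joint_vel": joint speeds; "tau": joint torques, N m; "tcp_pos": TCP position; "orientation": TCP orientation; "ft_force": force on the tool from outside, world axes, zero at the start; "ft_torque": the same for the moment, N m; "gripper_width": finger opening in mm; "finger_force": force on a finger pad.
Only numpy, scipy, OpenCV 4.12 (cv2) and the standard library are available. Lean on these libraries where they do the work, as an engineer would, in place of code of your own. Each camera call takes 0.05 s, during which the arm holds its last target. There are 200 camera calls.

TASK

Put the small culture dish on the colony counter ready for counting: lid up, lying flat on the sloping glass and resting against the two rubber stops, centred on the grid. Tilt the dish to the slope and set it down gently before letting go; do not drop it or press it hard. Turn the counter's lamp knob clockwise by one click, to its middle setting, and leave the large dish, the bottle and the tip box where they stand.

Things in the scene. Friction and masses are not known exactly. Their poses are not given: they have to be found in the camera images.
- small_dish: the smaller of two closed clear culture dishes with straw-coloured agar, lid up on the bench left or right of the counter. 60 mm across, 15 mm high, about 30 g: the lid is a 60 mm disc from 5 to 15 mm above the underside, the base below it is 56 mm across; they stay together. Origin: centre of the underside, z up through the lid. Yaw does not matter. Laid on the slope it stays where it is put
- large_dish: the larger culture dish, 90 mm across, 15 mm high, on the other side of the counter; to be left alone. Origin: centre of the underside
- counter: the colony counter, an ivory wedge fixed to the bench, 280 mm deep (x), 250 mm wide (y). Origin: centre of its underside; the low front (-x) faces the robot. Its panel slopes 18 degrees, from 42 mm high in front to 120 mm, 240 mm farther back, then a level ledge. A magnifier is folded behind its left rear corner: neck up to 195 mm high, lens 92 mm across, 229 mm behind, 142 mm left, 138 mm up
- grid_centre (a point): centre of the counting grid, on the surface of the round white glass (120 mm across, 2 mm proud of the panel). x points up the slope, y left, z out of the glass, 18 degrees off vertical. Two black rubber stops, pins 8 mm across and 8 mm high, stand on the glass at x = -26 mm, y = +22 and -22 mm: when the small dish lies flat against both, its origin is at this point
- lamp_switch (a joint): angle of the lamp knob, which has three click settings: 0 = off (as found), 0.785 rad = middle, 1.571 rad = full and end of travel; it grows clockwise seen from above. A sprung detent pulls it into the nearest setting: leaving off takes about 0.1 N m, then it clicks over at 0.39 rad and snaps to the middle by itself; turned past 1.18 rad it snaps on to full
- switch_grip (a point): point on the lamp knob's axis, near the counter's front right corner, 15.5 mm above the panel, at mid height of its bar; turns with the knob. Black knob: skirt 38 mm across, 6 mm high; on it a bar 38 mm long, 11 mm thick, top 24 mm above the panel. x points along the bar to its white line, z out of the panel. The white line points 45 degrees left of up-slope when off, straight up-slope at middle
- reagent_bottle: white plastic bottle with a blue cap, 62 mm across, 145 mm high, standing at the far left; to be left alone. Origin: centre of the underside
- tip_box: blue box of pipette tips, 85 x 122 mm, 60 mm high, at the far right; to be left alone. Origin: centre of the underside
There are look-alikes about, which are no part of the job. What is shaped like the small_dish but purple, red or yellow is not meant.

How it is judged (in metres and radians):
On the way:
1. the small dish, still held in the fingers and tilted to the slope (within 8 degrees), is set down on the counter's glass, not dropped (contact force between the fingers and small_dish above 0.3 N and contact force between small_dish and counter above 0.05 N and distance between small_dish and grid_centre below 0.03 m and linear speed of small_dish below 0.06 m/s and angle between the z axis of small_dish and the z axis of grid_centre, either way round below 0.14 rad), for 0.1 s.
At the end, for the whole second after the job is handed in: The small dish lies still, lid up and flat (within 3 degrees) on the sloping glass, the centre of its underside within 5 mm of the grid centre across the slope, 6 mm up and 5 mm down the slope, let go; the lamp knob stands at its middle setting (0.785 +/- 0.2 rad) (x of small_dish in the frame of grid_centre between -0.005 and 0.006 m and y of small_dish in the frame of grid_centre between -0.005 and 0.005 m and z of small_dish in the frame of grid_centre between -0.002 and 0.002 m and angle between the z axis of small_dish and the z axis of grid_centre, either way round below 0.05 rad and angle between small_dish's own z axis and vertical below 0.6 rad and linear speed of small_dish below 0.01 m/s and value of joint lamp_switch between 0.585 and 0.985 rad); the robot touches nothing.
It fails at once if the small dish is tipped over (more than 45 degrees) (angle between small_dish's own z axis and vertical above 0.785 rad).
It fails at once if the small dish is pressed on the counter with more than 35 N (contact force between small_dish and counter above 35 N).
It fails at once if the large dish, the bottle or the tip box is moved by more than 20 mm (distance of any of large_dish, reagent_bottle, tip_box from where it was at the start of the episode above 0.02 m).
It fails at once if the bottle is knocked over (angle between reagent_bottle's own z axis and vertical above 0.5 rad).
It also fails if it takes over 51 s, if anything falls off the work surface, if the arm or the gripper's body presses on something with over 40 N, if the wrist force passes 120 N, or if a joint passes its speed limit or range.

## Working session

There is one attempt and no reset: what is moved stays moved. The work goes in short steps, Python scripts to look and compute and a tool call to move; the robot and the scene stay as the last step left them, time stands still between calls to the robot, and variables do not carry over. Pictures are saved under pics/ and viewed, at most 10 in all, crops included, and the job is handed in when it is done.

Besides the shell and the picture viewer there is one more tool, called after "Call:" by a JSON object that holds its "fn" and its "kwargs". send_rows: Moves the arm, as the interface text tells. Its arguments: {"type":"object","properties":{"series":{"type":"array"}},"required":["series"]}

```bash
ls; mkdir -p pics
python3 - <<'E'
from workcell import ctrl,cams
import cv2,numpy as np
print(ctrl.sense())
for n in ("scene","side"):
    p,d=cams.camera(n); cv2.imwrite(f"pics/{n}0.png",p[:,:,::-1]); np.savez(f"pics/{n}0.npz",p=p,d=d)
    print(n,cams.camera_params(n))
print(cams.camera_params("wrist"),ctrl.nose_length)
E
```

```text
pics
{'time': 0.0, 'qpos': array([1.03840947e+00, 2.59193104e-01, 2.07407314e-02, 1.33370183e+00,
       1.70032147e-05, 1.41823127e+00]), 'joint_vel': array([-0.00032824,  0.00181101,  0.00049787,  0.00073735, -0.00056411,
        0.00253155]), 'tau': array([ 1.88597012e-03, -5.55640304e+01,  3.44533753e+01,  1.35353810e-02,
       -2.12342925e-04,  7.92575435e-06]), 'tcp_pos': array([203.75591745, 510.56925626, 241.65738907]), 'orientation': array([-2.36009756e-04,  1.88771360e-01,  9.82020831e-01, -6.36656410e-04]), 'ft_force': array([-0.06323271, -0.3901588 , -0.45909078]), 'ft_torque': array([ 0.0139748 ,  0.05026232, -0.01641131]), 'finger_force': 0.0, 'gripper_width': 85.32043177958498}
scene {'camera_matrix': array([[424.03667287,   0.        , 258.61635534],
       [  0.        , 424.03667287, 198.80336155],
       [  0.        ,   0.        ,   1.        ]]), 'origin': array([1265.62426115,   14.30414107, 1201.09516955]), 'attitude': array([-0.20020701,  0.66743535,  0.68680977, -0.20673545])}
side {'camera_matrix': array([[432.06148099,   0.        , 252.93011669],
       [  0.        , 432.06148099, 192.64706189],
       [  0.        ,   0.        ,   1.        ]]), 'origin': array([-267.33784854, -884.56514956,  761.17053008]), 'attitude': array([-0.46669954,  0.80411689, -0.31834563,  0.18505032])}
{'camera_matrix': array([[297.31863964,   0.        , 257.25433092],
       [  0.        , 297.31863964, 192.8128448 ],
       [  0.        ,   0.        ,   1.        ]]), 'origin': array([129.51745779, 539.833055  , 373.40513893]), 'attitude': array([0.1320798 , 0.81707753, 0.55409667, 0.08897258])} 11.0
```

View pics/scene0.png

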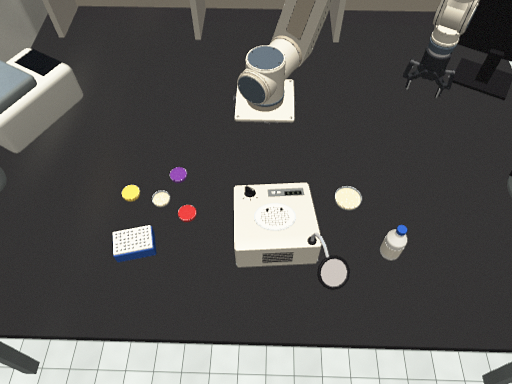

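View pics/side0.png

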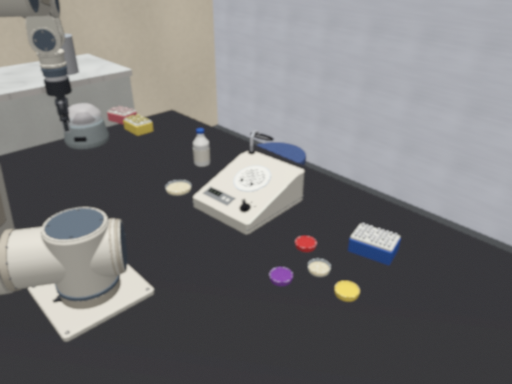

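The scene view shows straw dishes at (161,199), smaller, and (348,198), larger. Look-alikes are purple (178,174), yellow (131,193) and red (187,213). My choice is (161,199), which is (319,267) in the side view. The counter grid is at (275,216), the knob at (250,191), the bottle at (393,245) and the tip box at (134,242).

```bash
cat > h.py <<'E'
import numpy as np,cv2
from scipy.spatial.transform import Rotation as R
from workcell import ctrl,cams
def rot(q): return R.from_quat(np.roll(q,-1))
def ray(c,n,uv):
    K=c['camera_matrix']; x=(uv[0]-K[0,2])/K[0,0]; y=(uv[1]-K[1,2])/K[1,1]
    if n=='wrist':
        t=np.hypot(x,y); s=np.sinc(t/np.pi); v=np.array([x*s,y*s,np.cos(t)])
    else: v=np.array([x,y,1])
    v=rot(c['attitude']).apply(v); return c['origin'],v/np.linalg.norm(v)
def proj(c,n,P):
    K=c['camera_matrix']; p=rot(c['attitude']).inv().apply(np.asarray(P)-c['origin'])
    if n=='wrist':
        r=np.linalg.norm(p[...,:2],axis=-1); t=np.arctan2(r,p[...,2]); q=p[...,:2]/r[...,None]*t[...,None]
    else: q=p[...,:2]/p[...,2:]
    return q*K[0,0]+K[:2,2]
def tri(rs):
    A=np.zeros((3,3));b=np.zeros(3)
    for o,v in rs: M=np.eye(3)-np.outer(v,v);A+=M;b+=M@o
    P=np.linalg.solve(A,b); return P,[np.linalg.norm((np.eye(3)-np.outer(v,v))@(P-o)) for o,v in rs]
def onplane(c,n,uv,z):
    o,v=ray(c,n,uv); return o+v*(z-o[2])/v[2]
def snap(name):
    c=cams.camera_params('wrist'); p,d=cams.camera('wrist'); np.savez(f'pics/{name}.npz',p=p,d=d,**c); cv2.imwrite(f'pics/{name}.png',p[:,:,::-1]); return c,p,d
E
python3 - <<'E'
from h import *
S={k:cams.camera_params(k) for k in('scene','side')}
for n,a,b in [('small',(161,199),(319,267)),('large',(348,198),(178.5,187)),('purple',(178,174),(281,275)),('red',(187,213),(306,243)),('yellow',(131,193),(347,290)),('knob',(250,191),(245,206)),('grid',(275,216),(252,179))]:
    P,e=tri([ray(S['scene'],'scene',a),ray(S['side'],'side',b)]); print(n,P.round(),np.round(e,1))
D={k:np.load(f'pics/{k}0.npz') for k in S}
# counter top surface plane fit + outline from scene depth
c=S['scene'];d=D['scene']['d'];v,u=np.mgrid[0:384,0:512];K=c['camera_matrix']
pc=np.stack([(u-K[0,2])/K[0,0]*d,(v-K[1,2])/K[1,1]*d,d],-1);W=rot(c['attitude']).apply(pc.reshape(-1,3))+c['origin'];W=W.reshape(384,512,3)
for uv in [(161,199),(275,216),(245,205),(305,190),(240,240),(310,240),(275,250)]: print(uv,W[uv[1],uv[0]].round())
m=np.zeros((384,512),bool);m[195:228,243:310]=1;q=W[m];A=np.c_[q[:,:2],np.ones(len(q))]
for _ in range(4):
    s=np.linalg.lstsq(A,q[:,2],rcond=None)[0];k=abs(A@s-q[:,2])<4;A=A[k];q=q[k]
print(s,len(q),np.degrees(np.arctan(np.hypot(s[0],s[1]))),np.degrees(np.arctan2(s[1],s[0])))
E
ls pics
```

```text
small [ 488. -340.    8.] [1.2 1.2]
large [468. 290.   9.] [1.6 1.6]
purple [ 386. -295.   12.] [1.4 1.4]
red [ 543. -245.   10.] [2. 2.]
yellow [ 468. -446.    9.] [1.8 1.8]
knob [490. -39.  67.] [3. 3.]
grid [596.  42.  91.] [2.5 2.5]
(161, 199) [ 493. -336.   16.]
(275, 216) [597.  44.  97.]
(245, 205) [547. -51.  75.]
(305, 190) [473. 142.  60.]
(240, 240) [695. -57. 120.]
(310, 240) [694. 143. 129.]
(275, 250) [716.  44. 105.]
[ 4.68574931e-01  2.28442003e-02 -1.81412708e+02] 346 25.132750896576876 2.7911027115282874
scene0.npz
scene0.png
side0.npz
side0.png
```

Call:
{"fn": "send_rows", "kwargs": {"series": [[[0, 0, 0, -0.042, -0.023, -0.002, 0.0854], [0, 0, 0, -0.042, -0.023, -0.002, 0.0854], [0, 0, 0, -0.042, -0.023, -0.002, 0.0854], [0, 0, 0, -0.042, -0.023, -0.002, 0.0854], [0, 0, 0, -0.042, -0.023, -0.002, 0.0854], [0, 0, 0, -0.042, -0.023, -0.002, 0.0854], [0, 0, 0, -0.042, -0.023, -0.002, 0.0854], [0, 0, 0, -0.042, -0.023, -0.002, 0.0854], [0, 0, 0, -0.042, -0.023, -0.002, 0.0854], [0, 0, 0, -0.042, -0.023, -0.002, 0.0854], [0, 0, 0, -0.042, -0.023, -0.002, 0.0854], [0, 0, 0, -0.042, -0.023, -0.002, 0.0854], [0, 0, 0, -0.042, -0.023, -0.002, 0.0854], [0, 0, -7.3, 0, 0, 0, 0.0854], [0, 0, -7.3, 0, 0, 0, 0.0854], [0, 0, -7.2, 0, 0, 0, 0.0854], [0, 0, 0, 0, 0, 0, 0.0854]]]}}

```text
time: 1.8
tcp_pos: [600.1, 30.5, 267.8]
orientation: [-0.0, -0.001, 1.0, 0.0]
ft_force: [0.4, -0.4, 0.1]
gripper_width: 85.1
finger_force: 0.0
```

Run:
```python
from h import *
c,p,d=snap('wA'); print(c['origin'],c['attitude'],ctrl.sense()['qpos'],ctrl.sense()['tcp_pos'])
cv2.imwrite('pics/wA2.png',cv2.resize(p[:,:,::-1],(800,600),interpolation=cv2.INTER_CUBIC))
```

```text
[520.09398596  29.26731888 399.50081649] [0.11192128 0.69718312 0.69905149 0.11285539] [-8.85796465e-02  3.43083385e-01  2.07405038e-01  1.43592963e+00
 -2.60564910e-05 -8.65380407e-02] [600.04689789  30.63023584 267.88369395]
```

View pics/wA2.png

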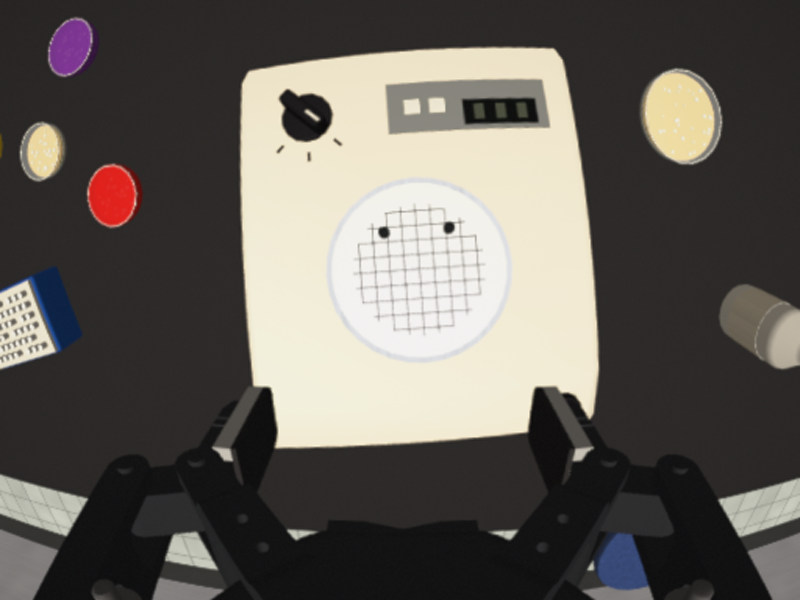

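The wrist view (800-px scale) shows the glass centre at (419,270), stops at (384,232) and (448,228), and the knob at (306,117) with its white line down-right, which is off. The small dish is at (43,151), with the purple, red and yellow look-alikes around it.

Call:
{"fn": "send_rows", "kwargs": {"series": [[[0, 0, 0, 0, -0.04, 0, 0.0854], [0, 0, 0, 0, -0.04, 0, 0.0854], [0, 0, 0, 0, -0.04, 0, 0.0854], [0, 0, 0, 0, -0.04, 0, 0.0854], [0, 0, 0, 0, 0, 0, 0.0854], [0, 0, 0, 0, 0, 0, 0.0854]]]}}

```text
time: 2.45
tcp_pos: [600.1, -130.0, 268.0]
orientation: [-0.0, 0.002, 1.0, 0.0]
ft_force: [-0.1, -0.2, 0.1]
gripper_width: 85.5
finger_force: 0.0
```

Run:
```python
from h import *
c,p,d=snap('wB'); print(c['origin'],c['attitude'],ctrl.sense()['tcp_pos'])
cv2.imwrite('pics/wB2.png',cv2.resize(p[:300,:,::-1],(800,468),interpolation=cv2.INTER_CUBIC))
```

```text
[ 519.9982334  -130.80084718  399.6669933 ] [0.11231336 0.69931023 0.69687323 0.11277686] [ 600.11980041 -129.09135448  268.13650147]
```

View pics/wB2.png

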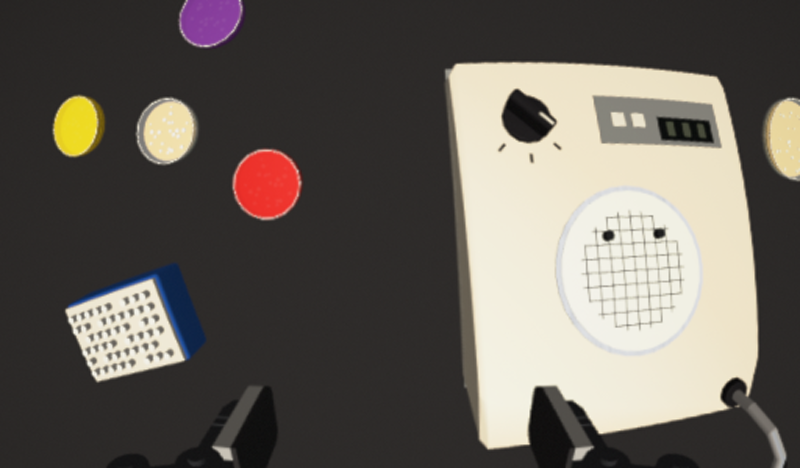

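Call:
{"fn": "send_rows", "kwargs": {"series": [[[0, 0, 0, 0.006, -0.045, 0, 0.0854], [0, 0, 0, 0.006, -0.045, 0, 0.0854], [0, 0, 0, 0.006, -0.045, 0, 0.0854], [0, 0, 0, 0.006, -0.045, 0, 0.0854], [0, 0, 0, 0, 0, 0, 0.0854], [0, 0, 0, 0, 0, 0, 0.0854]]]}}

```text
time: 3.1
tcp_pos: [576.5, -309.0, 268.0]
orientation: [-0.0, 0.0, 1.0, 0.0]
ft_force: [1.2, -0.3, 0.2]
gripper_width: 85.4
finger_force: 0.0
```

Run:
```python
from h import *
c,p,d=snap('wC'); print(c['origin'],c['attitude'],ctrl.sense()['tcp_pos'])
cv2.imwrite('pics/wC2.png',cv2.resize(p[60:280,100:400,::-1],(750,550),interpolation=cv2.INTER_CUBIC))
```

```text
[ 496.38831594 -310.06072144  399.66346612] [0.11212121 0.69824007 0.69792262 0.11310908] [ 576.71644826 -308.11107959  268.28239942]
```

View pics/wC2.png

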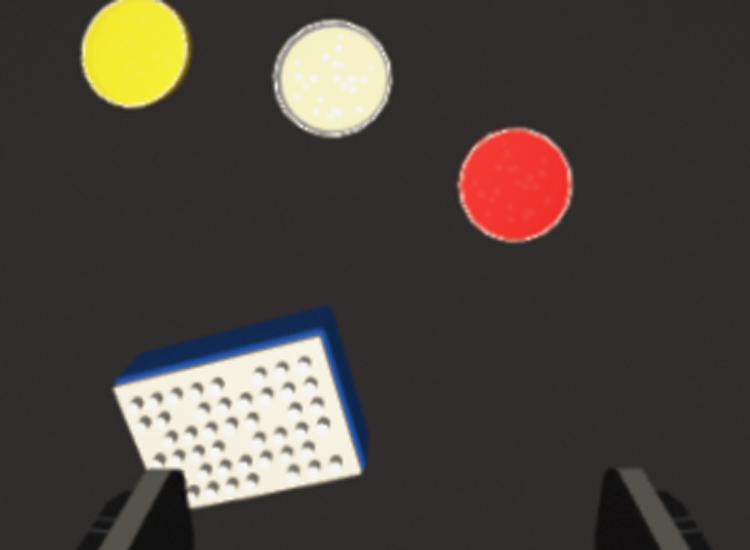

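The crop confirms it: at crop (333,79) there is a clear dish with a straw-coloured filling and a transparent rim, standing between the yellow (135,52) and red (515,185) ones. This is the small dish.

```bash
cat > fit.py <<'E'
from h import *
from scipy.optimize import least_squares
V={k:dict(np.load(f'pics/w{k}.npz')) for k in 'ABC'}
def blob(m,uv):
    n,l,s,c=cv2.connectedComponentsWithStats(m.astype(np.uint8)); 
    i=l[int(uv[1]),int(uv[0])]; print('area',s[i]); M=(l==i).astype(np.uint8)
    ct=max(cv2.findContours(M,cv2.RETR_EXTERNAL,cv2.CHAIN_APPROX_NONE)[0],key=len)
    return cv2.convexHull(ct).reshape(-1,2).astype(float)
# dish: outline = union of lid top circle; fit cylinder silhouette by hull of projected lid circles
def cyl(c,X):
    t=np.linspace(0,2*np.pi,120,endpoint=False); P=[]
    for z,r in((X[2],30),(X[2]-10,30)): P.append(np.c_[X[0]+r*np.cos(t),X[1]+r*np.sin(t),np.full(120,z)])
    return cv2.convexHull(proj(c,'wrist',np.vstack(P)).astype(np.float32))
obs=[]
for k,uv in(('A',(27.5,97)),('B',(107.5,83)),('C',(233,92))):
    g=V[k]['p'].max(2); obs.append((k,blob(g>85,uv)))
def res(X,only=None): return np.concatenate([[cv2.pointPolygonTest(cyl(V[k],X),tuple(map(float,p)),True) for p in o] for k,o in obs if only is None or k in only])
for only in('BC','ABC','C'):
    s=least_squares(lambda X:res(X,only),[488,-340,15.],x_scale=1,diff_step=1e-3,loss='soft_l1'); print('dish top',only,s.x.round(1),np.abs(s.fun).mean().round(2))
# glass: stops/knob by hand + ring
def b(x,y,s=1.5625): return (x/s,y/s)
pts={'stopR':((384,232),(608,236)),'stopL':((448.5,227.5),(659,233)),'glass':((419,269.5),(628.5,270.5)),'knobbar_in':((285,97),(515,92)),'knob':((306,117),(529,116)),'tick0':((338,142),(558,146)),'tick1':((309,156),(531,158)),'tick2':((280,149),(502,148)),'panelFL':((563,55),(719,78)),'panelFR':((243,77),(453,70))}
for n,(a,c) in pts.items():
    P,e=tri([ray(V['A'],'wrist',b(*a)),ray(V['B'],'wrist',b(*c))]); print(n,P.round(1),np.round(e[0],1))
E
python3 fit.py
```

```text
area [ 12  78  29  38 854]
area [  87   62   40   44 1340]
area [ 209   68   48   47 1796]
dish top BC [ 487.3 -340.7   18.3] 0.3
dish top ABC [ 487.2 -341.    16.8] 0.32
dish top C [ 487.4 -340.3   24. ] 0.07
stopR [573.2  17.6  91. ] 0.1
stopL [569.3  60.8  92.2] 0.3
glass [600.5  41.7  84.5] 0.2
knobbar_in [476.4 -51.9  75.4] 1.7
knob [491.5 -38.9  65.5] 1.0
tick0 [511.4 -15.9  65. ] 0.2
tick1 [521.2 -36.9  66.1] 0.2
tick2 [515.  -58.6  65.1] 0.1
panelFL [430.6 158.9  31.7] 2.2
panelFR [455.9 -92.4  48. ] 0.2
```

```bash
cat > fit2.py <<'E'
from fit import *
print('---')
def stop_c(p,uv):
    x,y=map(int,uv); w=255.-p[y-6:y+7,x-6:x+7].max(2).astype(float); w=np.clip(w-150,0,None); g=np.mgrid[y-6:y+7,x-6:x+7]
    return np.array([(w*g[1]).sum(),(w*g[0]).sum()])/w.sum()
G={}; ST={}
for k,uv,s2 in(('A',(419,290),((384,232),(448.5,227.5))),('B',(628,290),((608,236),(659,233)))):
    p=V[k]['p'].astype(int); m=(p.min(2)>150)&(p[:,:,0]-p[:,:,2]<8)
    m=cv2.morphologyEx(m.astype(np.uint8),cv2.MORPH_CLOSE,np.ones((5,5))); G[k]=blob(m,b(*uv)); ST[k]=[stop_c(V[k]['p'],b(*q)) for q in s2]; print(k,ST[k])
def frame(X,tilt=None):
    return R.from_euler('z',X[3])*R.from_euler('y',-(X[4] if len(X)>4 else np.radians(18)))
def W(X,P): return frame(X).apply(P)+X[:3]
t=np.linspace(0,2*np.pi,180,endpoint=False); C=np.c_[60*np.cos(t),60*np.sin(t),0*t]
SP=np.array([[-26,-22,7.],[-26,22,7.]])
def r2(X):
    o=[]
    for k in 'AB':
        h=proj(V[k],'wrist',W(X,C)).astype(np.float32); o+=[0.5*cv2.pointPolygonTest(h,tuple(map(float,q)),True) for q in G[k]]
        o+=list(3*(proj(V[k],'wrist',W(X,SP))-ST[k]).ravel())
    return np.array(o)
for X0 in([600,41,88,.09],[600,41,88,.09,.31]):
    s=least_squares(r2,X0,diff_step=1e-4,x_scale=[1,1,1,.01,.01][:len(X0)],loss='soft_l1'); print(s.x.round(3),np.degrees(s.x[3:]),np.abs(s.fun).mean().round(2),s.fun[[len(G['A']),len(G['A'])+1,len(G['A'])+2,len(G['A'])+3,-4,-3,-2,-1]].round(1))
Rf=frame(s.x)
for n,(a,c) in pts.items():
    P,e=tri([ray(V['A'],'wrist',b(*a)),ray(V['B'],'wrist',b(*c))]); print(n,Rf.inv().apply(P-s.x[:3]).round(1))
E
python3 fit2.py | sed -n '/---/,$p'
```

```text
---
area [  209   114   118   118 10317]
A [array([245.25900783, 148.29765013]), array([286.91831558, 145.14611872])]
area [     0      0    512    384 195567]
B [array([388.78132559, 150.54426705]), array([421.25594335, 149.14213455])]
[5.95870e+02 4.00090e+01 1.03206e+02 8.50000e-02] [4.85998479] 10.11 [-5.1 -0.3 -0.2 -1.   9.3  0.6 11.9  0. ]
[5.95975e+02 4.00690e+01 1.02898e+02 8.40000e-02 3.44000e-01] [ 4.82815434 19.69113747] 10.11 [-4.7 -0.4 -0.2 -1.   8.2  0.4 10.6 -0.1]
stopR [-27.2 -20.4  -2.9]
stopL [-27.   22.9  -1.7]
glass [ -1.8   1.2 -18.9]
knobbar_in [-128.8  -81.5   16.8]
knob [-116.9  -69.8    2.1]
tick0 [-96.5 -48.6  -5.7]
tick1 [-88.6 -70.4  -7.3]
tick2 [-96.5 -91.5  -5.6]
panelFL [-169.8  132.3  -14.9]
panelFR [-160.4 -120.2   -0.9]
```

```bash
sed -i "s/('B',(628,290)/('B',(575,300)/" fit2.py; python3 fit2.py | sed -n '/---/,$p'
```

```text
---
area [  209   114   118   118 10317]
A [array([245.25900783, 148.29765013]), array([286.91831558, 145.14611872])]
area [     0      0    512    384 195567]
B [array([388.78132559, 150.54426705]), array([421.25594335, 149.14213455])]
[5.95870e+02 4.00090e+01 1.03206e+02 8.50000e-02] [4.85998479] 10.11 [-5.1 -0.3 -0.2 -1.   9.3  0.6 11.9  0. ]
[5.95975e+02 4.00690e+01 1.02898e+02 8.40000e-02 3.44000e-01] [ 4.82815434 19.69113747] 10.11 [-4.7 -0.4 -0.2 -1.   8.2  0.4 10.6 -0.1]
stopR [-27.2 -20.4  -2.9]
stopL [-27.   22.9  -1.7]
glass [ -1.8   1.2 -18.9]
knobbar_in [-128.8  -81.5   16.8]
knob [-116.9  -69.8    2.1]
tick0 [-96.5 -48.6  -5.7]
tick1 [-88.6 -70.4  -7.3]
tick2 [-96.5 -91.5  -5.6]
panelFL [-169.8  132.3  -14.9]
panelFR [-160.4 -120.2   -0.9]
```

Run:
```python
import numpy as np
for k in'AB':
    p=np.load(f'pics/w{k}.npz')['p']
    r={'A':172,'B':173}[k]
    print(k,[(x,p[r,x].tolist()) for x in (range(200,230,3) if k=='A' else range(345,375,2))])
    r=195; print([p[r,x].tolist() for x in((180,225) if k=='A' else (330,366,445,460))])
```

```text
A [(200, [242, 237, 215]), (203, [242, 237, 215]), (206, [242, 236, 215]), (209, [227, 226, 223]), (212, [235, 234, 233]), (215, [243, 241, 238]), (218, [243, 242, 238]), (221, [243, 242, 238]), (224, [243, 241, 238]), (227, [243, 242, 238])]
[[242, 238, 217], [243, 242, 241]]
B [(345, [242, 236, 219]), (347, [242, 237, 219]), (349, [242, 236, 219]), (351, [242, 237, 218]), (353, [242, 236, 218]), (355, [217, 210, 193]), (357, [220, 221, 224]), (359, [229, 228, 223]), (361, [243, 241, 234]), (363, [243, 242, 234]), (365, [243, 242, 233]), (367, [243, 242, 234]), (369, [243, 242, 233]), (371, [243, 242, 233]), (373, [242, 241, 233])]
[[242, 239, 222], [243, 241, 234], [221, 221, 222], [239, 228, 202]]
```

```bash
sed -i "s/p\[:,:,2\]<8)/p[:,:,2]<13)/" fit2.py; python3 fit2.py | sed -n '/---/,$p'
```

```text
---
area [  209   114   119   118 10998]
A [array([245.25900783, 148.29765013]), array([286.91831558, 145.14611872])]
area [ 356  119   94  109 5806]
B [array([388.78132559, 150.54426705]), array([421.25594335, 149.14213455])]
[5.96112e+02 3.92720e+01 1.01805e+02 8.20000e-02] [4.67436071] 1.19 [-6.8 -0.5 -2.5 -0.8  6.1  0.3  8.6  0.1]
[5.96090e+02 3.92670e+01 1.01869e+02 8.10000e-02 3.06000e-01] [ 4.66697348 17.52238474] 1.19 [-6.9 -0.5 -2.4 -0.7  6.4  0.3  9.   0.1]
stopR [-26.7 -19.7  -2.9]
stopL [-26.7  23.7  -1.7]
glass [ -0.8   2.1 -17.9]
knobbar_in [-128.8  -81.1   12.9]
knob [-116.4  -69.4   -1.4]
tick0 [-95.9 -48.1  -8.4]
tick1 [-87.8 -69.8  -9.8]
tick2 [-95.7 -90.9  -8.3]
panelFL [-169.2  132.7  -20.2]
panelFR [-159.7 -119.8   -6.1]
```

```bash
sed -i "s/W(X,C))/W(X,C*X[4]))/; s/frame(X,tilt=None)/frame(X)/; s/-(X\[4\] if len(X)>4 else np.radians(18))/-(X[5] if len(X)>5 else np.radians(18))/; s/for X0 in.*:/for X0 in([600,41,88,.09,1.,.31],[600,41,88,.09,1.]):/; s/\[1,1,1,.01,.01\]/[1,1,1,.01,.01,.01]/" fit2.py
cat >> fit2.py <<'E'
for k in 'AB':
    h=proj(V[k],'wrist',W(s.x,C*s.x[4])).astype(np.float32); print(k,np.round([cv2.pointPolygonTest(h,tuple(map(float,q)),True) for q in G[k]],1).tolist())
# front edge check
E
python3 fit2.py | sed -n '/---/,$p'
```

```text
---
area [  209   114   119   118 10998]
A [array([245.25900783, 148.29765013]), array([286.91831558, 145.14611872])]
area [ 356  119   94  109 5806]
B [array([388.78132559, 150.54426705]), array([421.25594335, 149.14213455])]
[5.97674e+02 4.12320e+01 9.31870e+01 8.50000e-02 1.06600e+00 3.26000e-01] [ 4.88526731 61.07564657 18.67806117] 0.14 [-0.3 -0.1  0.3 -0.5  0.2  0.4  0.7 -0.2]
[5.97711e+02 4.12340e+01 9.30290e+01 8.60000e-02 1.06600e+00] [ 4.91659565 61.08306355] 0.14 [-0.3  0.   0.3 -0.4  0.4  0.6  0.9 -0.1]
stopR [-25.8 -21.4   6.3]
stopL [-25.6  22.    7.5]
glass [ 0.1  0.2 -9. ]
knobbar_in [-128.   -82.3   23. ]
knob [-115.7  -70.7    8.6]
tick0 [-95.1 -49.5   1.5]
tick1 [-87.1 -71.3   0. ]
tick2 [-95.1 -92.4   1.6]
panelFL [-167.7  131.6  -10. ]
panelFR [-159.2 -120.9    4.4]
A [0.1, 0.1, -0.1, 0.2, -0.0, -0.1, -0.1, 0.1, -0.0, -0.1, 0.1, 0.0, -0.1, 0.1, 0.2, -0.0, -0.0, -0.1, -0.2, -0.1, 0.0, -0.1, -0.0, -0.0, -0.0, -0.0, -0.1, 0.0, -0.1, -0.0, -0.0, -0.2, -0.4, -0.3, -0.2, -0.2, -0.3, -0.2, -0.2, -0.3, -0.1, -0.2, 0.1, 0.2, 0.0, -0.1, 0.1]
B [-0.0, -0.2, -0.1, -0.1, -0.2, -0.2, -0.3, -0.4, -0.6, -0.7, -0.5, -0.6, -0.6, -0.6, -0.5, -0.4, -0.3, -0.4, -0.3, -0.1, -0.2, -0.4, -0.3, -0.2, 0.2, -0.0, 0.0, 0.2, 0.2, 0.4, 0.7, 0.7, 0.8, 0.8, 0.7, 0.8, 0.7, 0.7, 0.5, 0.7, 0.6, 0.5, 0.1, -0.0, 0.0]
```

Call:
{"fn": "send_rows", "kwargs": {"series": [[[0, 0, 0, 0.0447, -0.016, 0, 0.0854], [0, 0, 0, 0.0447, -0.016, 0, 0.0854], [0, 0, -7, 0, 0, 0, 0.0854], [0, 0, -7, 0, 0, 0, 0.0854], [0, 0, -6, 0, 0, 0, 0.0854], [0, 0, 0, 0, 0, 0.042, 0.0854], [0, 0, 0, 0, 0, 0.042, 0.0854], [0, 0, 0, 0, 0, 0.042, 0.0854], [0, 0, 0, 0, 0, 0.042, 0.0854], [0, 0, 0, 0, 0, 0, 0.0854], [0, 0, 0, 0, 0, 0, 0.0854]]]}}

```text
time: 4.25
tcp_pos: [487.7, -340.2, 101.4]
orientation: [-0.0, -0.175, 0.985, 0.0]
ft_force: [-0.4, 0.4, 1.1]
gripper_width: 85.4
finger_force: 0.0
```

Run:
```python
from h import *
c,p,d=snap('wD'); s=ctrl.sense(); print(s['tcp_pos'],s['orientation'],c['origin'])
for z in(15,17): print(onplane(c,'wrist',(256,190),z))
cv2.imwrite('pics/wD2.png',cv2.resize(p[:,:,::-1],(768,576)))
g=p.max(2)
```

```text
[ 488.2793784  -341.03469011  102.57407646] [ 7.83574977e-04 -1.74647350e-01  9.84630269e-01 -9.60643137e-04] [ 412.55181778 -369.17404423  233.02920466]
[ 478.5832403  -345.59498715   15.        ]
[ 477.97752857 -345.8112798    17.        ]
```

View pics/wD2.png

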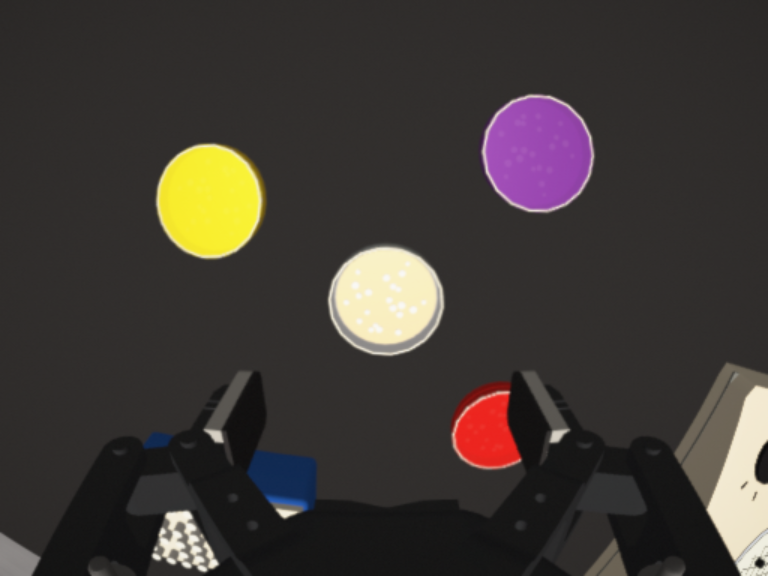

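```bash
python3 - <<'E' | tail -3
from fit import *
c=dict(np.load('pics/wD.npz')); V['D']=c; obs[:]=[('D',blob(c['p'].max(2)>85,(258,200)))]
s=least_squares(res,[488,-340,15.],diff_step=1e-3); print(s.x,abs(s.fun).mean())
s=least_squares(lambda x:res([*x,15.3]),[488,-340],diff_step=1e-3); print(s.x,abs(s.fun).mean())
E
```

```text
area [ 218  163   78   75 4533]
[ 487.92825015 -341.48545016   16.00277576] 0.3924990303665955
[ 488.15975445 -341.41401607] 0.38053483355054935
```

Call:
{"fn": "send_rows", "kwargs": {"series": [[[0, 0, 0, 0, 0, 0.03, 0.0854], [0, 0, 0, 0, 0, 0.03, 0.0854], [0, 0, 0, 0, 0, 0.015, 0.0854], [0, 0, 0, 0, 0, 0.008, 0.0854], [0, 0, 0, 0, 0, 0.004, 0.0854], [0, 0, 0, 0, 0, 0.001, 0.0854], [0, 0, 0, 0, 0, 0, 0.0854], [0, 0, 0, 0, 0, 0, 0.0854]]]}}

```text
time: 5.1
tcp_pos: [487.4, -341.7, 13.3]
orientation: [0.0, -0.174, 0.985, -0.001]
ft_force: [-0.5, 0.3, 0.2]
gripper_width: 85.1
finger_force: 0.0
```

Call:
{"fn": "send_rows", "kwargs": {"series": [[[0, 0, 0, 0, 0, 0, 0.055], [0, 0, 0, 0, 0, 0, 0.055], [0, 0, 0, 0, 0, 0, 0.055], [0, 0, 0, 0, 0, 0, 0.055], [0, 0, 0, 0, 0, 0, 0.055], [0, 0, 0, 0, 0, 0, 0.055], [0, 0, 0, 0, 0, 0, 0.055]]]}}

```text
time: 5.8
tcp_pos: [487.1, -341.5, 13.4]
orientation: [0.0, -0.174, 0.985, -0.0]
ft_force: [-2.3, 2.2, 10.5]
gripper_width: 57.3
finger_force: 62.1
```

Call:
{"fn": "send_rows", "kwargs": {"series": [[[0, 0, 0, 0, 0, -0.005, 0.055], [0, 0, 0, 0, 0, -0.015, 0.055], [0, 0, 0, 0, 0, -0.03, 0.055], [0, 0, 0, 0, 0, -0.03, 0.055], [0, 0, 0, 0, 0, -0.04, 0.055], [0, 0, 0, 0, 0, -0.04, 0.055], [0, 0, 0, 0, 0, 0, 0.055]]]}}

```text
time: 6.5
tcp_pos: [488.6, -342.8, 178.1]
orientation: [0.003, -0.174, 0.985, -0.004]
ft_force: [0.1, -0.6, -0.4]
gripper_width: 56.9
finger_force: 63.9
```

Run:
```python
from h import *
c,p,d=snap('wE'); s=ctrl.sense(); print(s)
cv2.imwrite('pics/wE2.png',cv2.resize(p[180:384,120:400,::-1],(784,571),interpolation=cv2.INTER_CUBIC))
```

```text
{'time': 6.55, 'qpos': array([-7.52371909e-01,  3.58743348e-01, -5.08709379e-03,  1.20157721e+00,
       -1.03822840e-05, -1.10218527e+00]), 'joint_vel': array([ 0.00093244,  0.03834613, -0.07306731, -0.03711626,  0.00097159,
       -0.00137133]), 'tau': array([ 8.95390450e-02, -6.56603336e+01,  3.59951591e+01,  7.25990161e-01,
        1.16839561e-03, -6.12976328e-05]), 'tcp_pos': array([ 487.93848207, -342.22279887,  175.21399758]), 'orientation': array([ 0.00161248, -0.1740156 ,  0.98473921, -0.00215856]), 'ft_force': array([ 0.18807597,  0.02846373, -0.8653569 ]), 'ft_torque': array([0.03535449, 0.00976851, 0.03469892]), 'finger_force': 63.906683921813965, 'gripper_width': 57.28857504635024}
```

View pics/wE2.png

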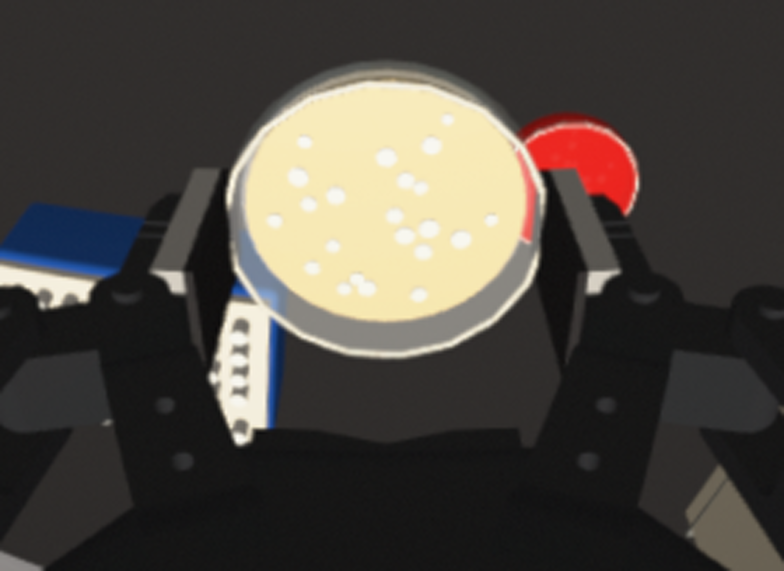

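```bash
cat > hand.py <<'E'
from h import *
from scipy.optimize import least_squares
s=ctrl.sense(); c=cams.camera_params('wrist'); Rt=rot(s['orientation'])
ct=dict(camera_matrix=c['camera_matrix'],origin=Rt.inv().apply(c['origin']-s['tcp_pos']),attitude=np.roll((Rt.inv()*rot(c['attitude'])).as_quat(),1))
print('cam in tool',ct['origin'],s['tcp_pos'],s['orientation'])
t=np.linspace(0,2*np.pi,720,endpoint=False)
P=np.array([(229,200),(544,200),(387,356),(387,80),(250,145),(525,145),(275,310),(497,310)])/2.8+[120,180]
def f(X,r=30):
    Q=R.from_euler('y',X[3]).apply(np.c_[r*np.cos(t),r*np.sin(t),0*t])+X[:3]
    h=proj(ct,'wrist',Q).astype(np.float32)
    return np.array([cv2.pointPolygonTest(h,tuple(map(float,q)),True) for q in P])
for r in (29.5,30):
  o=least_squares(lambda X:f(X,r),[0,0,0,0.],x_scale=[1,1,1,.02],diff_step=1e-3); print(o.x.round(2),f(o.x,r).round(1))
  o=least_squares(lambda X:f([*X,0],r),[0,0,0.],diff_step=1e-3); print(o.x.round(2),f([*o.x,0],r).round(1))
E
python3 hand.py
```

```text
cam in tool [  80.57968962   -1.34962314 -131.66991861] [ 487.93848207 -342.22279887  175.21399758] [ 0.00161248 -0.1740156   0.98473921 -0.00215856]
[0. 0. 0. 0.] [-1.   1.7 -2.6  1.  -0.8  1.1 -0.9  0.8]
[0. 0. 0.] [-1.   1.7 -2.6  1.  -0.8  1.1 -0.9  0.8]
[0. 0. 0. 0.] [-0.1  2.7 -2.   2.   0.2  2.1 -0.1  1.6]
[0. 0. 0.] [-0.1  2.7 -2.   2.   0.2  2.1 -0.1  1.6]
```

```bash
sed -i 's/\[0,0,0,0.\]/[1,1,-2,.1]/; s/\[0,0,0.\]/[1,1,-2.]/; s/diff_step=1e-3/diff_step=.05/g' hand.py; python3 hand.py
```

```text
cam in tool [  80.57968962   -1.34962314 -131.66991861] [ 487.93848207 -342.22279887  175.21399758] [ 0.00161248 -0.1740156   0.98473921 -0.00215856]
[-0.76 -0.67  0.47 -0.03] [-0.1  0.  -1.2  0.6 -0.3 -0.6  0.7  0.9]
[-0.36 -0.68 -0.46] [ 0.2  0.4 -1.6 -0.  -0.2 -0.5  0.7  0.9]
[-2.14 -0.66  2.7  -0.03] [-0.1  0.  -1.2  0.6 -0.3 -0.6  0.7  0.9]
[-1.74 -0.67  1.76] [ 0.2  0.4 -1.6 -0.  -0.2 -0.5  0.7  0.9]
```

```bash
cat > goal.py <<'E'
from h import *
import sys
G=np.array([597.7,41.2,93.0]); Rg=R.from_euler('z',4.9,degrees=True)*R.from_euler('y',-18,degrees=True)
def tgt(p,yaw=0):  # p: TCP in grid frame; yaw deg about normal
    return Rg.apply(p)+G, Rg*R.from_euler('z',yaw,degrees=True)*R.from_matrix(np.diag([-1.,1,-1]))
def delta(p,yaw=0):
    s=ctrl.sense(); Rc=rot(s['orientation']); P,Rt=tgt(p,yaw)
    print('t',s['time'],'tcp',s['tcp_pos'].round(1),'in grid',Rg.inv().apply(s['tcp_pos']-G).round(1),'F grid',Rg.inv().apply(s['ft_force']).round(1),'w',s['gripper_width'].round(1),'ff',round(s['finger_force'],1))
    print('turn(tool,deg)',(Rc.inv()*Rt).as_rotvec(degrees=True).round(2),'world d',(P-s['tcp_pos']).round(1),'shift tool now',Rc.inv().apply(P-s['tcp_pos']).round(1),'shift tool after turn',Rt.inv().apply(P-s['tcp_pos']).round(1))
    print('pure yaw/pitch:',(Rt.as_euler('ZYX',degrees=True)).round(1),Rc.as_euler('ZYX',degrees=True).round(1))
if __name__=='__main__': a=list(map(float,sys.argv[1:])); delta(a[:3],a[3] if len(a)>3 else 0)
E
python3 goal.py 3 0 63.5
```

```text
Traceback (most recent call last):
  File "goal.py", line 11, in <module>
    if __name__=='__main__': a=list(map(float,sys.argv[1:])); delta(a[:3],a[3] if len(a)>3 else 0)
                                                              ~~~~~^^^^^^^^^^^^^^^^^^^^^^^^^^^^^^^
  File "goal.py", line 8, in delta
    print('t',s['time'],'tcp',s['tcp_pos'].round(1),'in grid',Rg.inv().apply(s['tcp_pos']-G).round(1),'F grid',Rg.inv().apply(s['ft_force']).round(1),'w',s['gripper_width'].round(1),'ff',round(s['finger_force'],1))
                                                                                                                                                          ^^^^^^^^^^^^^^^^^^^^^^^^
AttributeError: 'float' object has no attribute 'round'
```

```bash
sed -i "s/s\['gripper_width'\].round(1)/round(s['gripper_width'],1)/" goal.py; python3 goal.py 3 0 63.5
```

```text
t 6.55 tcp [ 487.9 -342.2  175.2] in grid [-109.8 -372.6  122.1] F grid [-0.1  0.  -0.9] w 57.3 ff 63.9
turn(tool,deg) [  2.12 -17.72  15.06] world d [ 93.1 382.  -20.9] shift tool now [-218.3  327.1   19.9] shift tool after turn [-112.8  372.6   58.6]
pure yaw/pitch: [-175.1   18.  -180. ] [-1.600e+02  1.000e-01 -1.797e+02]
```

Call:
{"fn": "send_rows", "kwargs": {"series": [[[0, 0, 0, -0.01, 0.015, 0, 0.055], [0, 0, 0, -0.02, 0.03, 0, 0.055], [0, 0, 0, -0.02, 0.03, 0, 0.055], [0, 0, 0, -0.02, 0.03, 0, 0.055], [0, 0, 0, -0.02, 0.03, 0, 0.055], [0, 0, 0, -0.02, 0.03, 0, 0.055], [0, 0, 0, -0.02, 0.03, 0, 0.055], [0, 0, 0, -0.02, 0.03, 0, 0.055], [0, 0, 0, -0.02, 0.03, 0, 0.055], [0, 0, 0, -0.02, 0.03, 0, 0.055], [0, 0, 0, -0.02, 0.03, 0, 0.055], [0, 0, 0, -0.008, 0.012, 0, 0.055], [0, 0, 5, 0, 0, 0, 0.055], [0, 0, 5, 0, 0, 0, 0.055], [0, 0, 5, 0, 0, 0, 0.055], [0, -6, 0, 0, 0, 0, 0.055], [0, -6, 0, 0, 0, 0, 0.055], [0, -6, 0, 0, 0, 0, 0.055], [0, 0, 0, 0, 0, 0, 0.055], [0, 0, 0, 0, 0, 0, 0.055]]]}}

```text
time: 8.55
tcp_pos: [578.9, 40.5, 172.1]
orientation: [0.155, -0.043, 0.987, 0.007]
ft_force: [0.5, 0.2, 0.6]
gripper_width: 57.2
finger_force: 63.9
```

```bash
python3 goal.py 3 0 23.5
```

```text
t 8.55 tcp [578.9  40.5 172.1] in grid [ 6.6  0.9 81. ] F grid [0.7 0.2 0.4] w 57.2 ff 63.9
turn(tool,deg) [ 0.04 -0.15  0.11] world d [ 14.4   0.4 -55.8] shift tool now [ 3.5 -0.9 57.5] shift tool after turn [ 3.6 -0.9 57.5]
pure yaw/pitch: [-175.1   18.  -180. ] [-175.    17.8  180. ]
```

Call:
{"fn": "send_rows", "kwargs": {"series": [[[0, 0, 0, 0.0015, -0.0005, 0.02, 0.055], [0, 0, 0, 0.001, -0.0005, 0.02, 0.055], [0, 0, 0, 0.001, 0, 0.01, 0.055], [0, 0, 0, 0, 0, 0.005, 0.055], [0, 0, 0, 0, 0, 0, 0.055], [0, 0, 0, 0, 0, 0, 0.055], [0, 0, 0, 0, 0, 0, 0.055]]]}}

```text
time: 9.25
tcp_pos: [593.8, 40.7, 119.7]
orientation: [0.157, -0.043, 0.987, 0.007]
ft_force: [0.7, -0.6, -0.4]
gripper_width: 57.3
finger_force: 63.9
```

```bash
python3 goal.py 3 0 14
python3 - <<'E'
from h import *
c,p,d=snap('wF')
cv2.imwrite('pics/wF2.png',cv2.resize(p[120:340,110:410,::-1],(750,550),interpolation=cv2.INTER_CUBIC))
E
```

```text
t 9.25 tcp [593.8  40.7 119.7] in grid [ 4.5 -0.2 26.6] F grid [ 0.5 -0.7 -0.5] w 57.3 ff 63.9
turn(tool,deg) [0.03 0.06 0.14] world d [  2.4   0.4 -12.5] shift tool now [ 1.5  0.2 12.6] shift tool after turn [ 1.5  0.2 12.6]
pure yaw/pitch: [-175.1   18.  -180. ] [-175.    18.1 -180. ]
```

View pics/wF2.png

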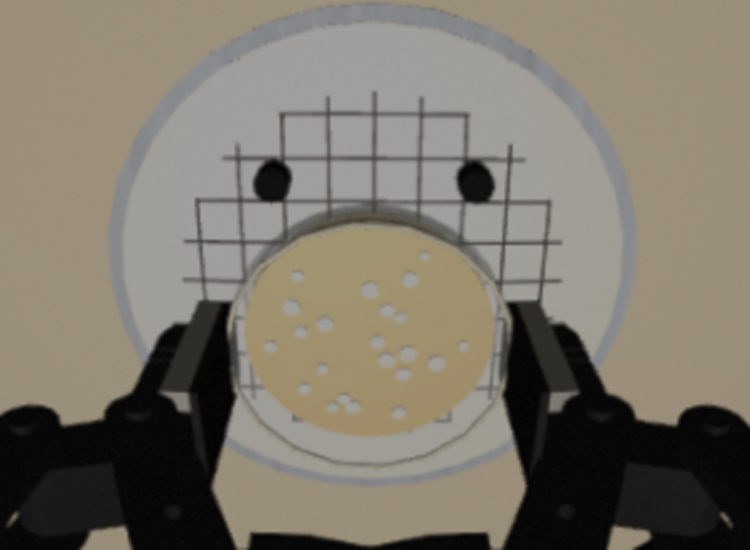

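Run:
```python
from goal import *
V={k:dict(np.load(f'pics/w{k}.npz')) for k in 'ABF'}
O={'A':[(245.26,148.3),(286.92,145.15)],'B':[(388.78,150.54),(421.26,149.14)],'F':[(219.2,192),(300.2,192)]}
for i in(0,1):
    for ks in('AF','ABF'):
        P,e=tri([ray(V[k],'wrist',O[k][i]) for k in ks]); print(i,ks,P.round(1),'grid',Rg.inv().apply(P-G).round(1),np.round(e,1))
    print(proj(V['F'],'wrist',Rg.apply([-26,[-22,22][i],7])+G))
```

```text
0 AF [572.9  17.2  91.4] grid [-26.  -21.8   6.7] [0.1 0.1]
0 ABF [572.8  17.2  91.2] grid [-26.1 -21.8   6.6] [0.1 0.2 0.2]
[218.50268809 192.11509913]
1 AF [569.3  60.8  91. ] grid [-25.9  22.    6.4] [0. 0.]
1 ABF [569.2  60.8  91.1] grid [-26.   22.    6.4] [0.  0.1 0. ]
[300.30168732 192.28838546]
```

Call:
{"fn": "send_rows", "kwargs": {"series": [[[0, 0, 0, 0.001, 0, 0.004, 0.055], [0, 0, 0, 0.0005, 0, 0.004, 0.055], [0, 0, 0, 0, 0, 0.002, 0.055], [0, 0, 0, 0, 0, 0.001, 0.055], [0, 0, 0, 0, 0, 0, 0.055], [0, 0, 0, 0, 0, 0, 0.055]]]}}

```text
time: 9.9
tcp_pos: [594.8, 40.9, 108.7]
orientation: [0.156, -0.043, 0.987, 0.007]
ft_force: [-8.9, -0.4, 12.5]
gripper_width: 57.2
finger_force: 65.6
```

```bash
python3 goal.py 3 0 14
```

```text
t 9.9 tcp [594.8  40.9 108.7] in grid [ 2.1 -0.1 15.8] F grid [-4.6  0.4 14.7] w 57.2 ff 65.6
turn(tool,deg) [ 0.02 -0.    0.13] world d [ 1.4  0.2 -1.5] shift tool now [-0.9  0.1  1.8] shift tool after turn [-0.9  0.1  1.8]
pure yaw/pitch: [-175.1   18.  -180. ] [-175.   18. -180.]
```

Call:
{"fn": "send_rows", "kwargs": {"series": [[[0, 0, 0, 0, 0, 0.0005, 0.055], [0, 0, 0, 0, 0, 0.0005, 0.055], [0, 0, 0, 0, 0, 0, 0.055]]]}}

```text
time: 10.2
tcp_pos: [594.8, 40.9, 108.6]
orientation: [0.157, -0.043, 0.987, 0.007]
ft_force: [-16.6, -0.8, 23.1]
gripper_width: 57.2
finger_force: 66.7
```

```bash
python3 goal.py 3 0 14
```

```text
t 10.2 tcp [594.8  40.9 108.6] in grid [ 2.1 -0.1 15.7] F grid [-8.6  0.6 27.1] w 57.2 ff 66.7
turn(tool,deg) [0.01 0.03 0.14] world d [ 1.4  0.2 -1.4] shift tool now [-0.9  0.1  1.7] shift tool after turn [-0.9  0.1  1.7]
pure yaw/pitch: [-175.1   18.  -180. ] [-175.   18. -180.]
```

Call:
{"fn": "send_rows", "kwargs": {"series": [[[0, 0, 0, 0, 0, -0.001, 0.055], [0, 0, 0, 0, 0, -0.0007, 0.055], [0, 0, 0, 0.0007, 0, 0, 0.055], [0, 0, 0, 0.0007, 0, 0, 0.055], [0, 0, 0, 0, 0, 0, 0.055], [0, 0, 0, 0, 0, 0, 0.055]]]}}

```text
time: 10.8
tcp_pos: [594.8, 40.8, 108.8]
orientation: [0.157, -0.044, 0.987, 0.007]
ft_force: [0.4, 0.1, 5.6]
gripper_width: 57.2
finger_force: 64.5
```

```bash
python3 goal.py 3 0 14
```

```text
t 10.8 tcp [594.8  40.8 108.8] in grid [ 2.1 -0.1 15.9] F grid [2.2 0.1 5.2] w 57.2 ff 64.5
turn(tool,deg) [0.04 0.11 0.15] world d [ 1.5  0.2 -1.5] shift tool now [-0.9  0.1  1.9] shift tool after turn [-0.9  0.1  1.9]
pure yaw/pitch: [-175.1   18.  -180. ] [-174.9   18.1 -180. ]
```

Call:
{"fn": "send_rows", "kwargs": {"series": [[[0, 0, 0, 0.0007, 0, 0, 0.055], [0, 0, 0, 0.0005, 0, 0, 0.055], [0, 0, 0, 0, 0, 0, 0.055], [0, 0, 0, 0, 0, 0, 0.055]]]}}

```text
time: 11.2
tcp_pos: [593.8, 40.6, 108.5]
orientation: [0.157, -0.044, 0.987, 0.007]
ft_force: [0.2, 1.5, 6.1]
gripper_width: 57.2
finger_force: 64.5
```

```bash
python3 goal.py 3 0 14
python3 - <<'E'
from h import *
c,p,d=snap('wG')
cv2.imwrite('pics/wG2.png',cv2.resize(p[120:340,110:410,::-1],(750,550),interpolation=cv2.INTER_CUBIC))
E
```

```text
t 11.2 tcp [593.8  40.6 108.5] in grid [ 1.  -0.2 15.9] F grid [2.2 1.5 5.7] w 57.2 ff 64.5
turn(tool,deg) [0.03 0.12 0.15] world d [ 2.5  0.4 -1.2] shift tool now [-2.   0.2  1.9] shift tool after turn [-2.   0.2  1.9]
pure yaw/pitch: [-175.1   18.  -180. ] [-174.9   18.1 -180. ]
```

View pics/wG2.png

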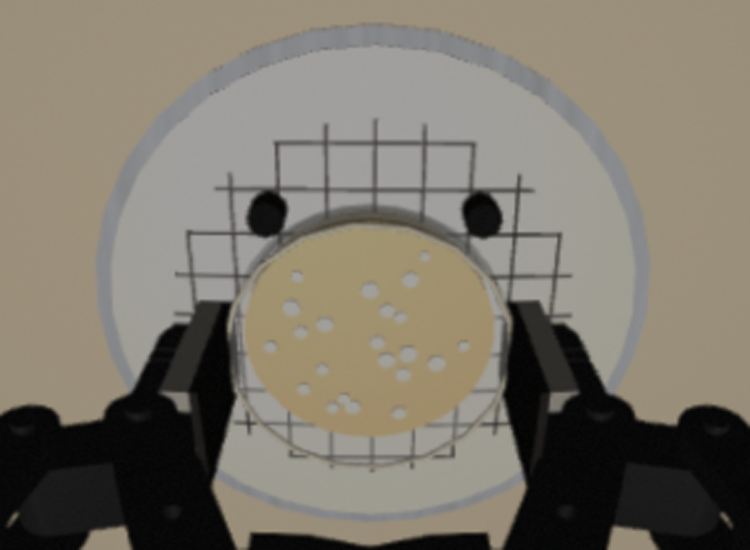

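The dish lies on the glass inside the grid, symmetric between the stops at (267,214) and (482,214), with about 1–2 mm of gap left.

Call:
{"fn": "send_rows", "kwargs": {"series": [[[0, 0, 0, 0.0007, 0, 0, 0.055], [0, 0, 0, 0.0007, 0, 0, 0.055], [0, 0, 0, 0, 0, 0, 0.055], [0, 0, 0, 0, 0, 0, 0.055]]]}}

```text
time: 11.65
tcp_pos: [592.8, 40.5, 108.2]
orientation: [0.158, -0.044, 0.987, 0.007]
ft_force: [5.0, 0.3, 4.9]
gripper_width: 57.5
finger_force: 64.2
```

```bash
python3 goal.py 3 0 14
```

```text
t 11.65 tcp [592.8  40.5 108.2] in grid [-0.  -0.3 16. ] F grid [ 6.3 -0.1  3.1] w 57.5 ff 64.2
turn(tool,deg) [0.03 0.16 0.15] world d [ 3.5  0.6 -0.9] shift tool now [-3.   0.3  2. ] shift tool after turn [-3.   0.3  2. ]
pure yaw/pitch: [-175.1   18.  -180. ] [-174.9   18.2 -180. ]
```

Call:
{"fn": "send_rows", "kwargs": {"series": [[[0, 0, 0, 0, 0, 0, 0.06], [0, 0, 0, 0, 0, 0, 0.066], [0, 0, 0, 0, 0, 0, 0.072], [0, 0, 0, 0, 0, 0, 0.08], [0, 0, 0, 0, 0, 0, 0.0854], [0, 0, 0, 0, 0, 0, 0.0854], [0, 0, 0, 0, 0, -0.01, 0.0854], [0, 0, 0, 0, 0, -0.02, 0.0854], [0, 0, 0, 0, 0, -0.03, 0.0854], [0, 0, 0, 0, 0, -0.04, 0.0854], [0, 0, 0, 0, 0, 0, 0.0854], [0, 0, 0, 0, 0, 0, 0.0854]]]}}

```text
time: 12.85
tcp_pos: [560.8, 37.8, 204.1]
orientation: [0.158, -0.043, 0.987, 0.007]
ft_force: [0.6, -0.6, -0.6]
gripper_width: 85.5
finger_force: 0.0
```

```bash
python3 goal.py -116 -70.7 60 45
python3 - <<'E'
from goal import *
c,p,d=snap('wH')
cv2.imwrite('pics/wH2.png',cv2.resize(p[:,:,::-1],(800,600),interpolation=cv2.INTER_CUBIC))
t=np.linspace(0,2*np.pi,9)
E
```

```text
t 12.85 tcp [560.8  37.8 204.1] in grid [ -0.9  -0.3 117.2] F grid [ 0.3 -0.7 -0.8] w 85.5 ff 0.0
turn(tool,deg) [ -0.05   0.15 -44.86] world d [-85.4 -78.  -89.9] shift tool now [115.4 -70.2  56.8] shift tool after turn [131.2  31.6  57.2]
pure yaw/pitch: [-128.7   12.6 -167.1] [-175.    18.2 -180. ]
```

View pics/wH2.png

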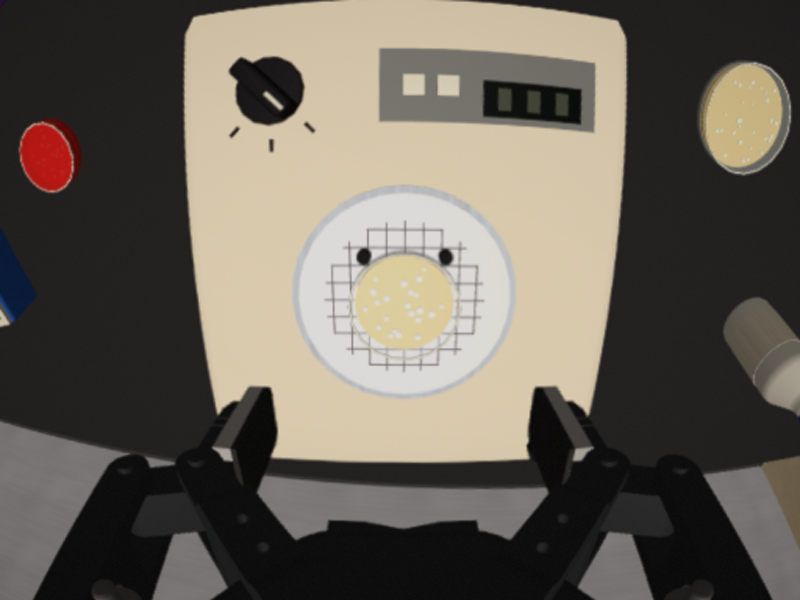

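The dish sits at (404,302), flat against the stops at (364,257) and (446,257), let go. The knob at (270,90) is still off, bar running upper-left to lower-right. Next I fit the knob axis with a silhouette model.

Run:
```python
from goal import *
from scipy.optimize import minimize
V={k:dict(np.load(f'pics/w{k}.npz')) for k in 'ABH'}; M={}
for k,uv in(('A',(306,117)),('B',(525,118)),('H',(255,85))):
    m=(V[k]['p'].max(2)<75).astype(np.uint8); n,l,s,c=cv2.connectedComponentsWithStats(m); x,y=int(uv[0]/1.5625),int(uv[1]/1.5625)
    w=l[y-4:y+5,x-4:x+5]; i=np.bincount(w[w>0]).argmax(); mm=(l==i).astype(np.uint8); print(k,s[i])
    M[k]=cv2.resize(cv2.morphologyEx(mm,cv2.MORPH_CLOSE,np.ones((7,7))),None,fx=4,fy=4,interpolation=cv2.INTER_LINEAR)
t=np.linspace(0,2*np.pi,60)
def sil(k,X):
    im=np.zeros((384*4,512*4),np.uint8); a=np.radians(X[2]); o=np.array([X[0],X[1],0])
    sk=np.vstack([np.c_[19*np.cos(t),19*np.sin(t),0*t+z] for z in(-2,4)])+o
    bx=R.from_euler('z',a).apply(np.array([[i*19,j*5.5,z] for i in(-1,1) for j in(-1,1) for z in(4,22)]))+o
    for q in(sk,bx):
        u=(proj(V[k],'wrist',Rg.apply(q)+G)+.5)*4; cv2.fillConvexPoly(im,cv2.convexHull(u.round().astype(np.int32)),1)
    return im
def cost(X,ks='ABH'): return sum(1-(sil(k,X)&M[k]).sum()/(sil(k,X)|M[k]).sum() for k in ks)
for ks in('ABH','A','B','H'):
    o=minimize(cost,[-116,-71,45],args=(ks,),method='Nelder-Mead',options=dict(initial_simplex=[[-116,-71,45],[-112,-71,45],[-116,-67,45],[-116,-71,52]])); print(ks,o.x.round(1),round(o.fun/len(ks),3))
# dish check: lid circle on grid, compare via white rim is hard; report agar centroid
c=V['H']; p=c['p'].astype(int); m=((p[:,:,0]-p[:,:,2]>40)&(p.max(2)>150)).astype(np.uint8); m=cv2.morphologyEx(m,cv2.MORPH_OPEN,np.ones((3,3))); n,l,s,cc=cv2.connectedComponentsWithStats(m); i=l[185,255]; print(s[i],cc[i],proj(c,'wrist',np.array([Rg.apply([0,0,z])+G for z in(3,5,8)])))
```

```text
A [179  58  33  32 740]
B [322  58  33  33 714]
H [ 147   37   47   43 1471]
ABH [-117.7  -72.1   46.5] 0.145
A [-118.7  -72.    47.5] 0.155
B [-117.9  -70.6   46.7] 0.168
H [-117.8  -72.9   45.2] 0.104
[ 228  164   62   59 2625] [258.47961905 192.59580952] [[258.50728443 192.17715504]
 [258.51936156 192.9082569 ]
 [258.53780581 194.02539451]]
```

Call:
{"fn": "send_rows", "kwargs": {"series": [[[0, 0, 0, 0.029, -0.018, 0.014, 0.05], [0, 0, 0, 0.029, -0.018, 0.014, 0.05], [0, 0, 0, 0.029, -0.018, 0.014, 0.05], [0, 0, 0, 0.029, -0.0175, 0.014, 0.05], [0, 0, -7.5, 0, 0, 0, 0.05], [0, 0, -7.5, 0, 0, 0, 0.05], [0, 0, -7.5, 0, 0, 0, 0.05], [0, 0, -7.5, 0, 0, 0, 0.05], [0, 0, -7.5, 0, 0, 0, 0.05], [0, 0, -7.5, 0, 0, 0, 0.05], [0, 0, 0, 0, 0, 0, 0.05], [0, 0, 0, 0, 0, 0, 0.05], [0, 0, 0, 0, 0, 0, 0.05]]]}}

```text
time: 14.2
tcp_pos: [474.1, -41.5, 113.0]
orientation: [0.147, -0.416, 0.896, -0.053]
ft_force: [0.7, 0.3, 0.2]
gripper_width: 50.2
finger_force: 0.0
```

```bash
python3 goal.py -117.7 -72 21 45; python3 -c "
from workcell import ctrl;print(ctrl.sense()['qpos'])"
```

```text
t 14.2 tcp [474.1 -41.5 113. ] in grid [-117.7  -71.8   59.2] F grid [ 0.7  0.2 -0.1] w 50.2 ff 0.0
turn(tool,deg) [ 0.08  0.01 -0.04] world d [ 11.8   0.8 -36.4] shift tool now [ 0.1 -0.2 38.2] shift tool after turn [ 0.1 -0.1 38.2]
pure yaw/pitch: [-128.7   12.6 -167.1] [-128.7   12.6 -167.1]
[-0.34260806  0.04473803 -0.64597492  0.59384104  0.12931649 -1.19432329]
```

Call:
{"fn": "send_rows", "kwargs": {"series": [[[0, 0, 0, 0, 0, 0.015, 0.05], [0, 0, 0, 0, 0, 0.012, 0.05], [0, 0, 0, 0, 0, 0.007, 0.05], [0, 0, 0, 0, 0, 0.004, 0.05], [0, 0, 0, 0, 0, 0, 0.035], [0, 0, 0, 0, 0, 0, 0.025], [0, 0, 0, 0, 0, 0, 0.018], [0, 0, 0, 0, 0, 0, 0.018], [0, 0, 0, 0, 0, 0, 0.018]]]}}

```text
time: 15.1
tcp_pos: [486.0, -40.6, 77.5]
orientation: [0.147, -0.418, 0.895, -0.054]
ft_force: [0.0, -0.3, -0.0]
gripper_width: 18.3
finger_force: 0.0
```

```bash
python3 goal.py -117.7 -72 21 45
```

```text
t 15.1 tcp [486.  -40.6  77.5] in grid [-117.2  -72.    21.8] F grid [-0.  -0.3 -0. ] w 18.3 ff 0.0
turn(tool,deg) [0.   0.04 0.13] world d [-0.2 -0.1 -0.9] shift tool now [0.4 0.3 0.8] shift tool after turn [0.4 0.3 0.8]
pure yaw/pitch: [-128.7   12.6 -167.1] [-128.5   12.6 -167. ]
```

Call:
{"fn": "send_rows", "kwargs": {"series": [[[0, 0, 0, 0, 0, 0, 0.014], [0, 0, 0, 0, 0, 0, 0.011], [0, 0, 0, 0, 0, 0, 0.008], [0, 0, 0, 0, 0, 0, 0.006], [0, 0, 0, 0, 0, 0, 0.006]]]}}

```text
time: 15.6
tcp_pos: [485.4, -40.1, 77.3]
orientation: [0.147, -0.418, 0.895, -0.053]
ft_force: [-4.6, 1.7, 5.6]
gripper_width: 9.4
finger_force: 58.7
```

```bash
python3 goal.py -117.7 -72 21 45
```

```text
t 15.6 tcp [485.4 -40.1  77.3] in grid [-117.9  -71.5   21.8] F grid [-2.5  2.1  6.7] w 9.4 ff 58.7
turn(tool,deg) [0.08 0.04 0.13] world d [ 0.4 -0.5 -0.7] shift tool now [ 0.3 -0.5  0.8] shift tool after turn [ 0.3 -0.5  0.8]
pure yaw/pitch: [-128.7   12.6 -167.1] [-128.5   12.6 -167.1]
```

Call:
{"fn": "send_rows", "kwargs": {"series": [[[0, 0, 5, 0, 0, 0, 0.006], [0, 0, 5, 0, 0, 0, 0.006], [0, 0, 5, 0, 0, 0, 0.006], [0, 0, 5, 0, 0, 0, 0.006], [0, 0, 5, 0, 0, 0, 0.006], [0, 0, 5, 0, 0, 0, 0.006], [0, 0, 5, 0, 0, 0, 0.006], [0, 0, 5, 0, 0, 0, 0.006], [0, 0, 5, 0, 0, 0, 0.006], [0, 0, 0, 0, 0, 0, 0.006], [0, 0, 0, 0, 0, 0, 0.006]]]}}

```text
time: 16.7
tcp_pos: [485.2, -39.6, 77.2]
orientation: [0.156, -0.044, 0.987, 0.008]
ft_force: [-6.3, 4.3, 8.3]
gripper_width: 9.3
finger_force: 58.9
```

```bash
python3 goal.py -117.7 -72 21 0; python3 -c "
from workcell import ctrl;print(ctrl.sense()['ft_torque'])"
```

```text
t 16.7 tcp [485.2 -39.6  77.2] in grid [-118.1  -70.9   21.8] F grid [-3.   4.9  9.7] w 9.3 ff 58.9
turn(tool,deg) [ 0.15 -0.05  0.14] world d [ 0.7 -1.  -0.6] shift tool now [-0.4 -1.1  0.8] shift tool after turn [-0.4 -1.1  0.8]
pure yaw/pitch: [-175.1   18.  -180. ] [-175.    18.   179.9]
[0.92405571 0.99722271 0.35042095]
```

Turned and still gripped. Now I release, lift, and check the knob's angle numerically.

Call:
{"fn": "send_rows", "kwargs": {"series": [[[0, 0, 0, 0, 0, 0, 0.015], [0, 0, 0, 0, 0, 0, 0.03], [0, 0, 0, 0, 0, 0, 0.045], [0, 0, 0, 0, 0, 0, 0.05], [0, 0, 0, 0, 0, -0.01, 0.05], [0, 0, 0, 0, 0, -0.03, 0.05], [0, 0, 0, -0.01, 0, -0.04, 0.05], [0, 0, 0, -0.04, 0, -0.02, 0.05], [0, 0, 0, -0.04, 0, 0, 0.05], [0, 0, 0, 0, 0, 0, 0.05], [0, 0, 0, 0, 0, 0, 0.05], [0, 0, 0, 0, 0, 0, 0.05]]]}}

```text
time: 17.9
tcp_pos: [539.2, -35.5, 199.6]
orientation: [0.155, -0.043, 0.987, 0.007]
ft_force: [0.8, 0.6, 0.3]
gripper_width: 49.7
finger_force: 0.0
```

```bash
cat > chk.py <<'E'
from goal import *
from scipy.optimize import minimize
c,p,d=snap('wI'); K=np.array([-117.7,-72.])
m=(p.max(2)<75).astype(np.uint8); n,l,s,cc=cv2.connectedComponentsWithStats(m)
x,y=proj(c,'wrist',Rg.apply([-117.7,-72,10])+G).round().astype(int); print('knob px',x,y)
w=l[y-4:y+5,x-4:x+5]; i=np.bincount(w[w>0]).argmax(); print(s[i]); M=cv2.resize(cv2.morphologyEx((l==i).astype(np.uint8),cv2.MORPH_CLOSE,np.ones((7,7))),None,fx=4,fy=4,interpolation=cv2.INTER_LINEAR)
t=np.linspace(0,2*np.pi,60)
def cost(X):
    im=np.zeros_like(M); o=np.array([X[0],X[1],0])
    sk=np.vstack([np.c_[19*np.cos(t),19*np.sin(t),0*t+z] for z in(-2,4)])+o
    bx=R.from_euler('z',X[2],degrees=True).apply(np.array([[a*19,b*5.5,z] for a in(-1,1) for b in(-1,1) for z in(4,22)]))+o
    for q in(sk,bx): cv2.fillConvexPoly(im,cv2.convexHull(((proj(c,'wrist',Rg.apply(q)+G)+.5)*4).round().astype(np.int32)),1)
    return 1-(im&M).sum()/(im|M).sum()
for a in(-45,0,45): 
    o=minimize(cost,[*K,a],method='Nelder-Mead',options=dict(initial_simplex=[[*K,a],[-114,-72,a],[-117,-68,a],[*K,a+8]])); print(a,o.x.round(1),round(o.fun,3))
q=p.astype(int); m=((q[:,:,0]-q[:,:,2]>40)&(q.max(2)>150)).astype(np.uint8); m=cv2.morphologyEx(m,cv2.MORPH_OPEN,np.ones((3,3))); n,l,s,cc=cv2.connectedComponentsWithStats(m)
e=proj(c,'wrist',np.array([Rg.apply(v)+G for v in([0,0,4],[10,0,4],[0,10,4])])); i=l[int(e[0,1]),int(e[0,0])]; print('agar',s[i],cc[i],e.round(1).tolist())
print(ctrl.sense()['time'],ctrl.sense()['tcp_pos'],ctrl.sense()['ft_force'])
E
python3 chk.py
```

```text
knob px 258 87
[ 236   65   45   47 1461]
-45 [-117.1  -71.3  -43. ] 0.128
0 [-117.   -71.5    4.1] 0.106
45 [-117.5  -71.8   53.7] 0.128
agar [ 307  196   56   53 2019] [335.53095592 221.07082714] [[334.4, 220.0], [333.4, 229.7], [344.6, 219.8]]
17.95 [539.21062296 -35.59996349 199.62156363] [-0.12639924  0.02207869  0.47733025]
```

Run:
```python
from goal import *
for n in 'HI':
    c=dict(np.load(f'pics/w{n}.npz')); p=c['p'].astype(int)
    best=[]
    for a in range(-90,91,5):
        r=np.linspace(4,17,20); P=np.c_[-117.5+r*np.cos(np.radians(a)),-72+r*np.sin(np.radians(a)),0*r+22]
        u=proj(c,'wrist',Rg.apply(P)+G).round().astype(int); best.append((int(p[u[:,1],u[:,0]].max(1).mean()),a))
    print(n,best)
```

```text
H [(97, -90), (97, -85), (95, -80), (91, -75), (86, -70), (81, -65), (76, -60), (68, -55), (65, -50), (61, -45), (55, -40), (45, -35), (36, -30), (33, -25), (30, -20), (25, -15), (25, -10), (25, -5), (25, 0), (25, 5), (25, 10), (26, 15), (28, 20), (37, 25), (58, 30), (100, 35), (173, 40), (158, 45), (63, 50), (32, 55), (25, 60), (19, 65), (19, 70), (20, 75), (22, 80), (22, 85), (22, 90)]
I [(47, -90), (43, -85), (43, -80), (44, -75), (40, -70), (39, -65), (39, -60), (39, -55), (40, -50), (39, -45), (40, -40), (39, -35), (38, -30), (38, -25), (37, -20), (40, -15), (58, -10), (118, -5), (200, 0), (169, 5), (76, 10), (42, 15), (33, 20), (34, 25), (35, 30), (36, 35), (37, 40), (37, 45), (37, 50), (37, 55), (37, 60), (38, 65), (38, 70), (37, 75), (41, 80), (39, 85), (38, 90)]
```

The white line moved from about 43° to about 1°, so the knob is at its middle setting. The dish is centred to within about 1 mm and the arm is clear, so I'm handing in.

```bash
python3 -c "
from workcell import ctrl;print(ctrl.sign_off())"
```

```text
the job is handed in; nothing more can be done
None
```

I handed the job in at about 18 s, but the hand-in gave no verdict. By my last measurements the small dish lies lid up on the glass against both stops, about 1 mm off the grid centre, the lamp knob is at its middle setting, and the arm is clear. I did not re-measure the large dish, bottle or tip box.

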